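Bolt the worktop locker shut

ROBOT

A 7-joint arm with a two-finger parallel gripper is mounted at the origin on a cart in front of the work surface, level with it; the furniture and walls round the work are solid. World frame = base frame: x ahead of the robot, y to its left, z up, the work surface at z = 0. Lengths are in mm, angles in degrees, forces in N, time in s.
With the tool pointing down it reaches from about 425 to 1025 mm from the base axis. Payload 9.4 kg.
Tool frame: the origin (TCP) lies at the very end of the fingers, on their centre line; the grasp point (between the pads) lies 19 mm behind it; z points along the fingers, y is the line along which they close (so a half turn about z gives the same grasp; the last joint's range is limited). The gripper opens to 93 mm and grips with 3 to 60 N. Pads are 15 mm wide; open, the fingers measure 128 mm over their backs; the gripper's body (75 mm by 188 mm) begins 65 mm behind the grasp point.
Start: joints at [-70.972, 34.337, -0.143, 91.639, 0.103, 54.024, -4.572], TCP at [288.198, 665.256, 218.618] pointing down, gripper open.
Joint ranges: [-147.43, 147.43], [-19.82, 112.94], [-74.19, 73.91], [6.32, 146.72], [-59.91, 239.91], [6.04, 106.73], [-150.56, 150.56]. Speed limits (degrees/s): [127.2, 127.2, 172.46, 172.46, 180, 180, 180].

INTERFACE

Orientations are given as a 3x3 rotation matrix whose columns are the frame's x, y, z axes.
In Python, from cell import read_state, read_camera, camera_model, job gives the robot as it stands.
- The arm moves only by the tool servo_tool, never from a script. Its argument "targets" is a list of rows, each a list of 7 numbers: the turn, a rotation vector about the tool's x, y, z in rad, then the shift along the tool's x, y, z in cm, then the opening, from 0 (shut) to 1 (fully open). A call has 1 to 10 rows; each row shifts and turns the commanded pose from where the row before left it, along the tool's axes as they then stand; what a row does not reach is not made up. A row lasts 1/12 s, in which the tool goes at most 41.7 mm and 7.16 degrees, less where a joint would pass 70% of its speed; a pose out of reach is approached as far as the arm can. A call with a gripper value outside its range is refused whole. The fingers move at their own pace and stop on an object; the grip force is fixed at half the most. Time passes only in rows, so rows that do not move let the fingers close. It gives the time, the measured TCP pose, the force, the opening and the grip force at its end, in the units of the state.
- read_state(): the state, without advancing time (a new reading comes with each control period).
- read_camera(name): name is "side" or "top" or "wrist"; returns the picture (384x512x3 uint8, blue, green, red); there is no depth.
- camera_model(name): a dict with "vertical_fov" (degrees; the focal length in pixels is half the picture's height over the tangent of half this angle, whatever the lens; pixels are square), "cx", "cy" (the principal point, pixels), "distortion" ([k1, k2, p1, p2, k3] as OpenCV has them; the pictures are not rectified), "R" (3x3) and "t" (3): a world point X has camera coordinates R X + t. Camera axes: x right, y down, z forward; pixel columns grow to the right and rows downward; lengths in mm; the calibration is good to about 2 mm. A picture is of the moment at which its call begins: read the wrist's pose just before it. camera_model takes no time and is no camera call; for the wrist camera it gives the pose at the moment of the call.
- job.close_job(): hands the job in; it is judged then, once.
The state is a dict: "time": time; "qpos": joint angles; "qd": joint speeds; "joint_efforts": joint torques, N m; "ee_pos": TCP position; "tool_rot": TCP orientation; "ft_force": force on the tool from outside, world axes, zero at the start; "moment": the same for the moment, N m; "opening": finger opening in mm; "gripper_force": force on a finger pad.
Only numpy, scipy, OpenCV 4.12 (cv2) and the standard library are available. Lean on these libraries where they do the work, as an engineer would, in place of code of your own. Each camera call takes 0.05 s, during which the arm holds its last target. There are 200 camera calls.

TASK

Bolt the locker shut: lift the bolt's handle up out of its notch, slide it across towards the lid until you feel the rubber stop, then lower the handle fully into the other notch and let go. Never force it: feel your way, push only lightly against the notches and the stop, and leave the things around and on the locker where they are.

Things in the scene. Friction and masses are not known exactly. Their poses are not given: they have to be found in the camera images.
- locker: Low fixed wooden locker, 150 (x) x 300 (y) x 60 mm (z). Origin: centre of its underside; x points from its front face to its back, y to the left seen from the front. A steel barrel bolt lies along the front of its top: a rod parallel to y, its axis at locker x = -37 mm, z = 80 mm. In front of the rod stands a notched steel wall at x = -67 mm, 5 to 7 mm thick, its top edge at z = 95 mm.
- lid_edge (a point): Where the rod crosses the near edge of the lid, on the locker's top (locker x -37, y -70, z 60 mm). The lid is the right end of the top, from here towards -y, with the staple that takes the rod's tip at y = -96 mm.
- first_notch (a point): Middle of the floor of the first notch, in which the handle starts (locker x -67, y +45, z 75 mm). Both notches are 14 mm wide along y, open at the top, 20 mm deep. The second one is in an adjustable catch, screwed on anywhere from 54 to 90 mm from here towards the lid (-y); its place is not reported and must be felt (or seen).
- bolt: The steel bolt, one piece: rod 14 mm thick, reaching 108 mm towards the lid and 104 mm the other way from the handle; hub 22 mm thick, 16 mm long; handle 10 mm thick with a dark ball knob. Origin: on the rod's axis at the handle. Pressing it on notches or stop with over 20 N is forcing it; a push down on the knob is doubled at the wall by the handle's lever.
- bolt_slide (a joint): Travel of the bolt along the locker's -y (m): 0 with the handle amid the first notch, 0.054 to 0.090 amid the second. About 2 N of friction; stays where left. A rubber stop on the catch meets the hub 1 mm before the handle is centred over the second notch and gives 8 N per mm (2 mm past the centre the handle no longer drops in).
- bolt_knob (a point): Centre of the ball knob (22 mm in diameter), 62 mm from the rod's axis. Lowered, it lies 24 mm in front of the locker's front face and 85 mm above the worktop, free on both sides and below: pinch it from above with the fingers left and right of it (along the locker's y); it can pivot between the pads as the handle turns.
- bolt_turn (a joint): Turn of the handle about the rod (rad): 0 lowered (it points to the front, 5 degrees above level), growing as it is lifted up and back, 1.3 at most. It clears the wall above about 0.6; where there is no notch it rests on the wall at about 0.55. It stays where it is left (about 1 N at the knob turns it) and does not fall by itself.
- tin: Bystander: a low round food tin, 76 mm in diameter, 58 mm tall, standing on the locker's top at the back left. Origin: centre of its underside.
- spice_jar: Bystander: a small round spice jar with a screw cap, 45 x 106 mm, standing left of the locker. Origin: centre of its underside.
- salt_mill: Bystander: a small round salt shaker with a grey top, 44 x 90 mm, standing right of the locker. Origin: centre of its underside.

How it is judged (in metres and radians):
On the way, in this order (a step that is already met when the one before it is completed fails the run):
1. the handle is lifted out of the first notch (value of joint bolt_turn above 0.55 rad and value of joint bolt_slide below 0.015 m), for 0.1 s.
2. the bolt is slid across with the handle up (value of joint bolt_slide above 0.05 m and value of joint bolt_turn above 0.4 rad), for 0.1 s.
At the end, for the whole second after the job is handed in: The bolt is slid across (more than 50 mm) and its handle is down in the second notch (turn below 0.15 rad), at rest (value of joint bolt_slide above 0.05 m and value of joint bolt_turn below 0.15 rad and linear speed of bolt below 0.01 m/s); the robot touches nothing.
It fails at once if the bolt is pressed against the notches or the stop with more than 20 N (contact force between bolt and locker above 20 N).
It fails at once if a bystander is moved more than 20 mm or tipped (distance of tin from where it was at the start of the episode above 0.02 m or angle between tin's own z axis and vertical above 0.3 rad).
It fails at once if a bystander is moved more than 20 mm or tipped (distance of spice_jar from where it was at the start of the episode above 0.02 m or angle between spice_jar's own z axis and vertical above 0.3 rad).
It fails at once if a bystander is moved more than 20 mm or tipped (distance of salt_mill from where it was at the start of the episode above 0.02 m or angle between salt_mill's own z axis and vertical above 0.3 rad).
It also fails if it takes over 45 s, if anything falls off the work surface, if the arm or the gripper's body presses on something with over 40 N, if the wrist force passes 120 N, or if a joint passes its speed limit or range.

## Working session

There is one attempt and no reset: what is moved stays moved. The work goes in short steps, Python scripts to look and compute and a tool call to move; the robot and the scene stay as the last step left them, time stands still between calls to the robot, and variables do not carry over. Pictures are saved under pics/ and viewed, at most 10 in all, crops included, and the job is handed in when it is done.

Besides the shell and the picture viewer there is one more tool, called by a JSON object that holds its "fn" and its "kwargs". servo_tool: Moves the arm, as the interface text tells. Its arguments: {"type":"object","properties":{"targets":{"type":"array"}},"required":["targets"]}

```bash
mkdir -p pics; python3 - <<'E'
from cell import *
import cv2,numpy as np
for n in("top","side"):
    cv2.imwrite(f"pics/{n}0.png",read_camera(n)); m=camera_model(n); print(n,{k:np.round(v,4).tolist() for k,v in m.items()})
s=read_state();print(s)
E
```

```text
top {'vertical_fov': 57.8353, 'cx': 253.0688, 'cy': 193.776, 'distortion': [-0.0977, 0.0, 0.0, 0.0, 0.0], 'R': [[0.0002, -0.9998, -0.0213], [-0.988, 0.0031, -0.1543], [0.1543, 0.0211, -0.9878]], 't': [-36.3471, 557.2024, 854.9246]}
side {'vertical_fov': 43.6811, 'cx': 256.5052, 'cy': 190.5178, 'distortion': [0.0366, 0.0, 0.0, 0.0, 0.0], 'R': [[-0.9931, -0.1155, 0.0205], [-0.0856, 0.5942, -0.7998], [0.0802, -0.796, -0.6]], 't': [551.3553, 129.5167, 1150.6141]}
{'time': 0.1, 'qpos': array([-70.97328362,  34.37955497,  -0.1455737 ,  91.67328246,
         0.10402232,  54.02230988,  -4.57301879]), 'qd': array([-0.0300519 , -0.14013575, -0.08498789, -0.10294957,  0.06160624,
        0.04495001,  0.00842056]), 'joint_efforts': array([ 4.52171240e-03, -7.66554809e+01,  1.50237020e+00, -2.52938658e+01,
       -5.22809580e-02,  1.36270589e-02,  5.45613602e-05]), 'ee_pos': array([288.03730318, 664.89380553, 217.87022367]), 'tool_rot': array([[-9.17627260e-01,  3.97441894e-01, -3.91575615e-04],
       [ 3.97442063e-01,  9.17626419e-01, -1.24982832e-03],
       [-1.37414003e-04, -1.30250515e-03, -9.99999142e-01]]), 'ft_force': array([-0.33181166,  0.22806451, -0.60362236]), 'moment': array([-0.00982649,  0.01836643, -0.00964051]), 'gripper_force': 0.0, 'opening': 93.07293831389936}
```

View pics/top0.png

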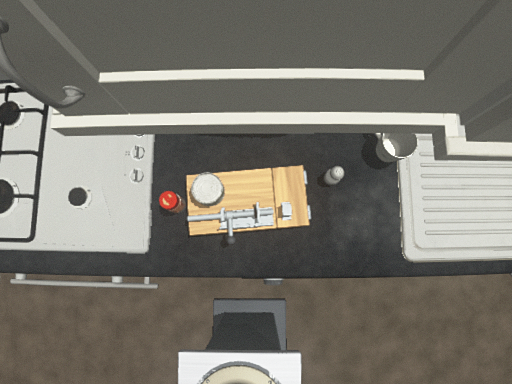

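View pics/side0.png

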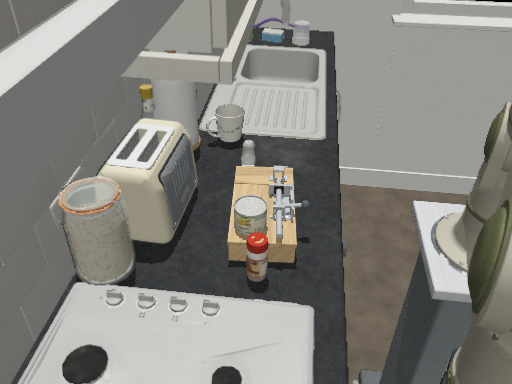

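The top view shows the locker at about (187–308, 165–237), with the knob near (230,240), the tin at (207,188), the jar at (171,201) and the salt shaker at (333,175). I'll enlarge both views.

```bash
python3 - <<'E'
import cv2
a=cv2.imread("pics/top0.png")[155:250,180:315];cv2.imwrite("pics/top1.png",cv2.resize(a,None,fx=5.9,fy=5.9,interpolation=cv2.INTER_CUBIC))
a=cv2.imread("pics/side0.png")[160:270,220:320];cv2.imwrite("pics/side1.png",cv2.resize(a,None,fx=5.4,fy=5.4,interpolation=cv2.INTER_CUBIC))
E
```

```text
(no output)
```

View pics/top1.png

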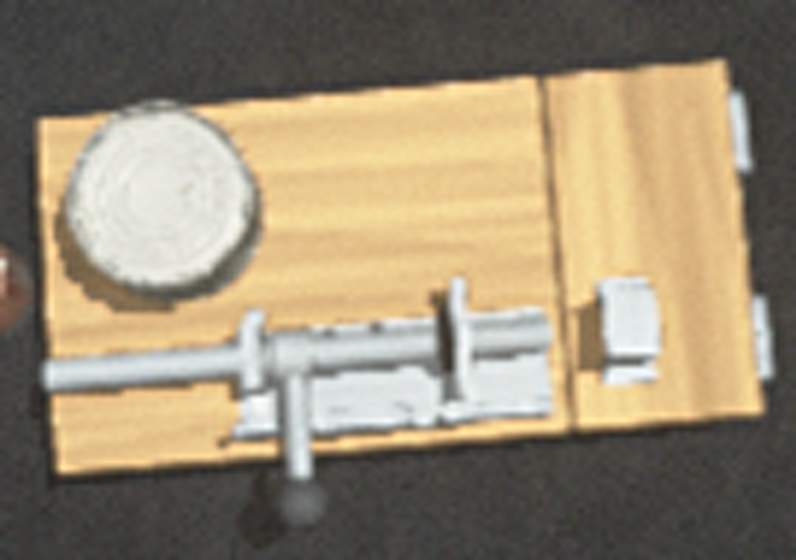

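View pics/side1.png

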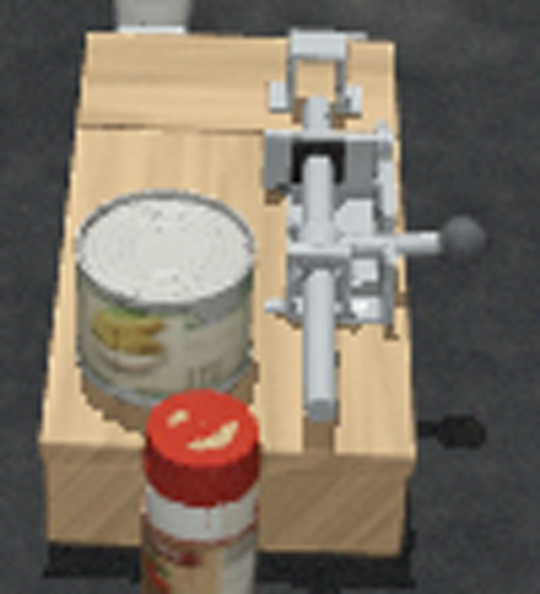

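The crops show the locker's top corners at (38,118), (727,60), (765,412) and (57,474) in the top view. The knob is at (303,500) there and at (462,236) in the side crop. I'll fit the locker pose from these.

```bash
cat > h.py <<'E'
from cell import *
import cv2,numpy as np
from scipy.optimize import least_squares
P=np.array([[75,150,60],[75,-150,60],[-75,-150,60],[-75,150,60],[-99,45,85.]])
C={"top":np.array([[38,118],[727,60],[765,412],[57,474],[303,500.]])/5.9-.5+.5/5.9+[180,155],
"side":np.array([[40,443],[85,33],[393,43],[413,452],[462,236.]])/5.4-.5+.5/5.4+[220,160]}
def proj(n,X):
    m=camera_model(n);f=192/np.tan(np.radians(m["vertical_fov"]/2))
    K=np.array([[f,0,m["cx"]],[0,f,m["cy"]],[0,0,1]])
    return cv2.projectPoints(X,cv2.Rodrigues(np.array(m["R"]))[0],np.array(m["t"],float),K,np.array(m["distortion"],float))[0][:,0]
def tf(p,X):
    c,s=np.cos(p[2]),np.sin(p[2]);return X@np.array([[c,s,0],[-s,c,0],[0,0,1]])+[p[0],p[1],0]
if __name__=="__main__":
    for sel in(("top",),("side",),("top","side")):
        r=least_squares(lambda p:np.concatenate([(proj(n,tf(p,P))-C[n]).ravel() for n in sel]),[550,0,0.])
        print(sel,r.x[:2].round(1),np.degrees(r.x[2]).round(2),r.fun.round(1))
    print("knob",tf(r.x,P)[4],"lidedge",tf(r.x,np.array([[-37,-70,60.]])))
    s=read_state();print(s["qpos"][6])
E
python3 h.py
```

```text
('top',) [540.6 -21.3] 4.76 [ 0.3  0.8 -0.2  0.6 -0.4 -0.7  0.3 -1.1  0.   0.4]
('side',) [543.2 -19. ] 5.17 [ 0.6 -0.5  0.5 -0.6 -1.  -0.7 -0.2  0.1 -0.1  1.7]
('top', 'side') [541.9 -20.5] 4.92 [-0.   0.5 -0.6 -0.  -0.6 -1.4  0.1 -1.5 -0.1 -0.1  1.  -1.   1.3 -0.9
 -0.2 -0.9  0.1 -0.3  0.4  1.4]
knob [439.42438921  15.80401879  85.        ] lidedge [[511.05689877 -93.45614584  60.        ]]
-4.5730187898466195
```

{"fn": "servo_tool", "kwargs": {"targets": [[0,0,-0.099,0,0,0,0.7],[0,0,-0.099,0,0,0,0.7],[0,0,-0.099,0,0,0,0.7],[0,0,-0.099,0,0,0,0.7],[0,0,-0.0985,0,0,0,0.7],[0,0,0,-3,0,0,0.7],[0,0,0,-3,0,0,0.7],[0,0,0,-3,0,0,0.7],[0,0,0,-1,-3,0,0.7],[0,0,0,0,-3.5,0,0.7]]}}

```text
time: 0.93
ee_pos: [396.2, 609.0, 216.7]
tool_rot: [[-0.996, -0.084, 0.0], [-0.084, 0.996, -0.001], [-0.0, -0.001, -1.0]]
ft_force: [-0.1, -0.6, 0.2]
opening: 65.1
gripper_force: 0.0
```

{"fn": "servo_tool", "kwargs": {"targets": [[0,0,0,0,-3.5,0,0.6],[0,0,0,0,-3.5,0,0.6],[0,0,0,0,-3.5,0,0.6],[0,0,0,0,-3.5,0,0.6],[0,0,0,0,-3.5,0,0.6],[0,0,0,0,-3.5,0,0.6],[0,0,0,0,-3.5,0,0.6],[0,0,0,0,-3.5,0,0.6],[0,0,0,0,-3.5,0,0.6],[0,0,0,0,0,0,0.6]]}}

```text
time: 1.77
ee_pos: [420.7, 287.7, 218.3]
tool_rot: [[-0.997, -0.079, -0.001], [-0.079, 0.997, -0.005], [0.001, -0.004, -1.0]]
ft_force: [0.1, -0.8, -1.1]
opening: 55.9
gripper_force: 0.0
```

{"fn": "servo_tool", "kwargs": {"targets": [[0,0,0,0.2,-3.3,0,0.5],[0,0,0,0.2,-3.3,0,0.5],[0,0,0,0,-3.3,0,0.5],[0,0,0,0,-3.3,0,0.5],[0,0,0,0,-3.3,0,0.5],[0,0,0,0,-3.3,0,0.5],[0,0,0,0,-3.3,0,0.5],[0,0,0,0,-3.3,0,0.5],[0,0,0,0,-0.7,0,0.5],[0,0,0,0,0,0,0.5]]}}

```text
time: 2.6
ee_pos: [439.6, 22.7, 218.6]
tool_rot: [[-0.997, -0.081, -0.0], [-0.081, 0.997, -0.001], [0.0, -0.001, -1.0]]
ft_force: [0.4, 0.1, 0.6]
opening: 46.4
gripper_force: 0.0
```

```bash
python3 - <<'E'
from h import *
p=[541.9,-20.5,np.radians(4.92)]
s=read_state();print(s["ee_pos"],s["tool_rot"].round(4))
im=read_camera("wrist")
k=tf(p,np.array([[-99,45,85.],[-67,45,95],[-37,-70,60],[-75,-150,60],[-75,150,60]]));print(k[0],proj("wrist",k).round(1))
cv2.imwrite("pics/w0.png",cv2.resize(im,(800,600)))
E
```

```text
[439.55565574  22.65604111 218.57520777] [[-9.967e-01 -8.110e-02 -2.000e-04]
 [-8.110e-02  9.967e-01 -6.000e-04]
 [ 3.000e-04 -6.000e-04 -1.000e+00]]
[439.40536162  15.84348777  85.        ] [[247.5 185.5]
 [247.6 216.9]
 [154.1 230.5]
 [ 84.7 200.7]
 [337.2 200.3]]
```

View pics/w0.png

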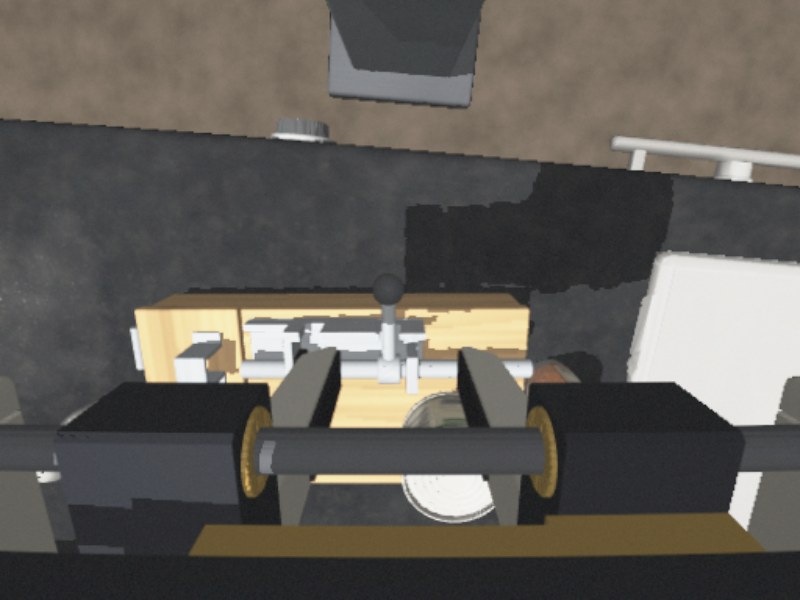

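The knob shows at (388,290) in this view, which is (248.3,185.6) in the raw picture. The prediction was (247.5,185.5), so the fit is good and I can descend.

{"fn": "servo_tool", "kwargs": {"targets": [[0,0,-0.005,0.05,-0.7,0,0.5],[0,0,0,0,0,3,0.5],[0,0,0,0,0,3,0.5],[0,0,0,0,0,3,0.5],[0,0,0,0,0,3,0.5],[0,0,0,0,0,2,0.5],[0,0,0,0,0,1.2,0.5],[0,0,0,0,0,0,0.5],[0,0,0,0,0,0,0.5]]}}

```text
time: 3.4
ee_pos: [439.4, 18.9, 66.2]
tool_rot: [[-0.996, -0.093, -0.002], [-0.093, 0.996, 0.0], [0.002, 0.0, -1.0]]
ft_force: [1.0, 0.5, 0.1]
opening: 46.3
gripper_force: 0.0
```

{"fn": "servo_tool", "kwargs": {"targets": [[0,0,0,0,-0.25,0,0.5],[0,0,0,0,0,0,0.45],[0,0,0,0,0,0,0.4],[0,0,0,0,0,0,0.4]]}}

```text
time: 3.73
ee_pos: [440.4, 15.4, 67.4]
tool_rot: [[-0.996, -0.09, 0.002], [-0.09, 0.996, 0.0], [-0.002, 0.0, -1.0]]
ft_force: [0.2, -0.6, -0.3]
opening: 38.2
gripper_force: 0.0
```

{"fn": "servo_tool", "kwargs": {"targets": [[0,0,0,0,0,0,0.3],[0,0,0,0,0,0,0.26],[0,0,0,0,0,0,0.24],[0,0,0,0,0,0,0.22],[0,0,0,0,0,0,0.2],[0,0,0,0,0,0,0.2]]}}

```text
time: 4.23
ee_pos: [440.0, 15.3, 66.6]
tool_rot: [[-0.996, -0.09, 0.0], [-0.09, 0.996, -0.0], [-0.0, -0.0, -1.0]]
ft_force: [-0.1, -0.2, 0.8]
opening: 20.5
gripper_force: 30.0
```

{"fn": "servo_tool", "kwargs": {"targets": [[0,0,0,-0.04,0,-0.29,0.2],[0,0,0,-0.04,0,-0.29,0.2],[0,0,0,-0.07,0,-0.28,0.2],[0,0,0,-0.07,0,-0.28,0.2],[0,0,0,-0.09,0,-0.28,0.2],[0,0,0,-0.09,0,-0.28,0.2],[0,0,0,0,0,0,0.2]]}}

```text
time: 4.82
ee_pos: [444.3, 15.6, 84.2]
tool_rot: [[-0.996, -0.09, 0.001], [-0.09, 0.996, 0.0], [-0.001, -0.0, -1.0]]
ft_force: [1.8, -2.1, -1.1]
opening: 20.4
gripper_force: 30.0
```

{"fn": "servo_tool", "kwargs": {"targets": [[0,0,0,-0.12,0,-0.27,0.2],[0,0,0,-0.12,0,-0.27,0.2],[0,0,0,-0.14,0,-0.25,0.2],[0,0,0,-0.14,0,-0.25,0.2],[0,0,0,-0.16,0,-0.24,0.2],[0,0,0,-0.17,0,-0.24,0.2],[0,0,0,-0.37,0,-0.45,0.2],[0,0,0,-0.41,0,-0.41,0.2],[0,0,0,0,0,0,0.2],[0,0,0,0,0,0,0.2]]}}

```text
time: 5.65
ee_pos: [460.1, 17.1, 107.8]
tool_rot: [[-0.996, -0.091, 0.0], [-0.091, 0.996, -0.0], [-0.0, -0.0, -1.0]]
ft_force: [-0.8, -1.9, -0.6]
opening: 20.5
gripper_force: 30.0
```

{"fn": "servo_tool", "kwargs": {"targets": [[0,0,0,0,-0.4,0,0.2],[0,0,0,0,-0.5,0,0.2],[0,0,0,0,-0.6,0,0.2],[0,0,0,0,-0.6,0,0.2],[0,0,0,0,-0.6,0,0.2],[0,0,0,0,-0.6,0,0.2],[0,0,0,0,-0.6,0,0.2],[0,0,0,0,-0.6,0,0.2],[0,0,0,0,0,0,0.2],[0,0,0,0,0,0,0.2]]}}

```text
time: 6.48
ee_pos: [463.6, -29.0, 107.4]
tool_rot: [[-0.996, -0.089, -0.001], [-0.089, 0.996, -0.001], [0.001, -0.001, -1.0]]
ft_force: [-4.8, -2.7, 3.8]
opening: 20.4
gripper_force: 30.0
```

```bash
python3 - <<'E'
from h import *
s=read_state();print(s["ee_pos"],s["ft_force"],s["moment"])
for n,(r0,r1,c0,c1) in dict(top=(190,245,200,300),side=(160,240,260,340)).items():
    a=read_camera(n)[r0:r1,c0:c1]; b=cv2.resize(a,(500,int(500*(r1-r0)/(c1-c0))),interpolation=cv2.INTER_CUBIC)
    cv2.imwrite(f"pics/{n}2.png",b)
b=[cv2.imread(f"pics/{n}2.png") for n in("top","side")]
cv2.imwrite("pics/c2.png",cv2.resize(np.vstack(b),None,fx=.75,fy=.75))
E
```

```text
[463.58168515 -28.97060797 107.35738422] [-4.76938787 -2.6948648   3.82780375] [-0.45936087  1.05347108  0.00400685]
```

View pics/c2.png

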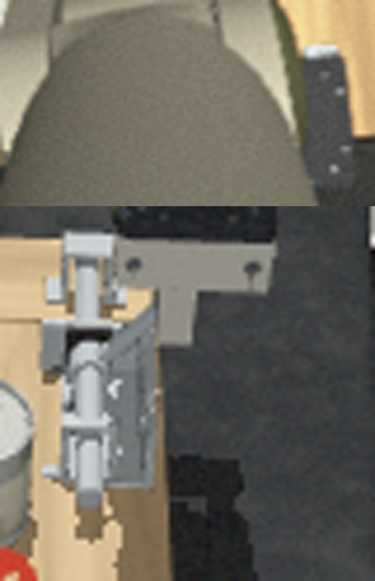

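The side view (lower half) shows the rod tip near the staple, at about (88,250), and the hub just short of the catch. I'm feeling forward from here.

{"fn": "servo_tool", "kwargs": {"targets": [[0,0,0,0.03,-0.1,-0.03,0.2],[0,0,0,0.02,-0.1,-0.02,0.2],[0,0,0,0,-0.1,0,0.2],[0,0,0,0,-0.1,0,0.2],[0,0,0,0,-0.1,0,0.2],[0,0,0,0,0,0,0.2],[0,0,0,0,0,0,0.2]]}}

```text
time: 7.17
ee_pos: [464.4, -32.7, 107.9]
tool_rot: [[-0.996, -0.091, 0.0], [-0.091, 0.996, -0.0], [-0.0, -0.0, -1.0]]
ft_force: [-1.1, 0.9, -2.2]
opening: 19.9
gripper_force: 30.0
```

{"fn": "servo_tool", "kwargs": {"targets": [[0,0,0,0,-0.07,0,0.2],[0,0,0,0,-0.07,0,0.2],[0,0,0,0,-0.07,0,0.2],[0,0,0,0,-0.07,0,0.2],[0,0,0,0,0,0,0.2]]}}

```text
time: 7.58
ee_pos: [464.7, -35.5, 108.0]
tool_rot: [[-0.996, -0.091, 0.0], [-0.091, 0.996, -0.0], [-0.0, -0.0, -1.0]]
ft_force: [-0.1, 1.7, -2.6]
opening: 20.5
gripper_force: 30.0
```

{"fn": "servo_tool", "kwargs": {"targets": [[0,0,0,0,-0.05,0,0.2],[0,0,0,0,-0.05,0,0.2],[0,0,0,0,0,0,0.2]]}}

```text
time: 7.83
ee_pos: [464.7, -36.4, 108.0]
tool_rot: [[-0.996, -0.091, 0.0], [-0.091, 0.996, 0.0], [-0.0, 0.0, -1.0]]
ft_force: [-1.6, 2.5, -3.0]
opening: 20.4
gripper_force: 30.0
```

{"fn": "servo_tool", "kwargs": {"targets": [[0,0,0,0,-0.05,0,0.2],[0,0,0,0,-0.05,0,0.2],[0,0,0,0,0,0,0.2]]}}

```text
time: 8.08
ee_pos: [464.8, -36.9, 107.9]
tool_rot: [[-0.996, -0.091, 0.0], [-0.091, 0.996, 0.001], [-0.0, 0.001, -1.0]]
ft_force: [-1.5, 5.2, -3.9]
opening: 20.6
gripper_force: 30.0
```

{"fn": "servo_tool", "kwargs": {"targets": [[0,0,0,0,-0.05,0,0.2],[0,0,0,0,0,0,0.2]]}}

```text
time: 8.25
ee_pos: [464.8, -37.1, 108.0]
tool_rot: [[-0.996, -0.091, 0.0], [-0.091, 0.996, 0.001], [-0.0, 0.001, -1.0]]
ft_force: [-0.4, 5.9, -2.4]
opening: 20.3
gripper_force: 30.0
```

{"fn": "servo_tool", "kwargs": {"targets": [[0,0,0,0,-0.03,0,0.2],[0,0,0,0,0,0,0.2],[0,0,0,0,0,0,0.2],[0,0,0,0,0,0,0.2]]}}

```text
time: 8.58
ee_pos: [464.8, -37.1, 108.0]
tool_rot: [[-0.996, -0.092, 0.0], [-0.092, 0.996, 0.001], [-0.0, 0.001, -1.0]]
ft_force: [-0.5, 6.6, -2.9]
opening: 20.4
gripper_force: 30.0
```

{"fn": "servo_tool", "kwargs": {"targets": [[0,0,0,0.2,0,0.2,0.2],[0,0,0,0.2,0,0.21,0.2],[0,0,0,0.19,0,0.22,0.2],[0,0,0,0.18,0,0.23,0.2],[0,0,0,0.08,0,0.12,0.2],[0,0,0,0.08,0,0.12,0.2],[0,0,0,0,0,0,0.2]]}}

```text
time: 9.17
ee_pos: [455.3, -38.0, 97.1]
tool_rot: [[-0.996, -0.092, 0.0], [-0.092, 0.996, 0.001], [-0.0, 0.001, -1.0]]
ft_force: [-2.5, 7.7, 2.0]
opening: 20.5
gripper_force: 30.0
```

{"fn": "servo_tool", "kwargs": {"targets": [[0,0,0,0.08,0,0.12,0.2],[0,0,0,0,0,0,0.2],[0,0,0,0,0,0,0.2]]}}

```text
time: 9.42
ee_pos: [454.6, -38.0, 96.0]
tool_rot: [[-0.996, -0.092, 0.0], [-0.092, 0.996, 0.001], [-0.0, 0.001, -1.0]]
ft_force: [-2.7, 7.6, 2.3]
opening: 20.3
gripper_force: 30.0
```

{"fn": "servo_tool", "kwargs": {"targets": [[0,0,0,0.14,0,0.21,0.2],[0,0,0,0.14,0,0.25,0.2],[0,0,0,0.14,0,0.25,0.2],[0,0,0,0,0,0,0.2]]}}

```text
time: 9.75
ee_pos: [450.6, -38.4, 88.7]
tool_rot: [[-0.996, -0.092, 0.001], [-0.092, 0.996, 0.001], [-0.001, 0.001, -1.0]]
ft_force: [-1.5, 7.8, 0.8]
opening: 20.4
gripper_force: 30.0
```

{"fn": "servo_tool", "kwargs": {"targets": [[0,0,0,0.12,0,0.27,0.2],[0,0,0,0.12,0,0.27,0.2],[0,0,0,0.09,0,0.27,0.2],[0,0,0,0.09,0,0.27,0.2],[0,0,0,0,0,0,0.2],[0,0,0,0,0,0,0.2]]}}

```text
time: 10.25
ee_pos: [446.5, -38.7, 77.9]
tool_rot: [[-0.996, -0.092, 0.001], [-0.092, 0.996, 0.001], [-0.001, 0.001, -1.0]]
ft_force: [-0.4, 7.6, 0.2]
opening: 20.2
gripper_force: 30.0
```

{"fn": "servo_tool", "kwargs": {"targets": [[0,0,0,0.07,0,0.28,0.2],[0,0,0,0.06,0,0.28,0.2],[0,0,0,0,0,0,0.2],[0,0,0,0.04,0,0.2,0.2],[0,0,0,0.02,0,0.15,0.2],[0,0,0,0,0,0,0.2],[0,0,0,0,0,0,0.2]]}}

```text
time: 10.83
ee_pos: [444.7, -38.9, 68.9]
tool_rot: [[-0.996, -0.092, 0.001], [-0.092, 0.996, 0.001], [-0.001, 0.001, -1.0]]
ft_force: [-0.9, 7.9, 0.3]
opening: 20.9
gripper_force: 30.0
```

{"fn": "servo_tool", "kwargs": {"targets": [[0,0,0,0.01,0,0.1,0.2],[0,0,0,0,0,0.06,0.2],[0,0,0,0,0,0,0.2],[0,0,0,0,0,0,0.2]]}}

```text
time: 11.17
ee_pos: [444.4, -38.9, 67.3]
tool_rot: [[-0.996, -0.092, 0.0], [-0.092, 0.996, 0.001], [-0.001, 0.001, -1.0]]
ft_force: [-1.4, 7.1, 1.2]
opening: 20.6
gripper_force: 30.0
```

{"fn": "servo_tool", "kwargs": {"targets": [[0,0,0,0,0.06,0,0.2],[0,0,0,0,0,0,0.2],[0,0,0,0,0,0,0.25],[0,0,0,0,0,0,0.35],[0,0,0,0,0,0,0.5],[0,0,0,0,0,0,0.5],[0,0,0,0,0,0,0.5],[0,0,0,0,0,0,0.5]]}}

```text
time: 11.83
ee_pos: [444.3, -39.8, 67.2]
tool_rot: [[-0.996, -0.09, 0.0], [-0.09, 0.996, -0.0], [-0.0, -0.0, -1.0]]
ft_force: [-0.2, -0.6, 0.3]
opening: 45.9
gripper_force: 0.0
```

{"fn": "servo_tool", "kwargs": {"targets": [[0,0,0,0,0,-0.5,0.5],[0,0,0,0,0,-1.5,0.5],[0,0,0,0,0,-3,0.5],[0,0,0,0,0,-3,0.5],[0,0,0,0,0,-3,0.5],[0,0,0,0,3,-2,0.5],[0,0,0,0,3.5,-1,0.5],[0,0,0,0,3.5,0,0.5],[0,0,0,0,3.5,0,0.5],[0,0,0,0,3.5,0,0.5]]}}

```text
time: 12.67
ee_pos: [428.5, 131.1, 208.0]
tool_rot: [[-0.996, -0.09, 0.001], [-0.09, 0.996, 0.0], [-0.001, 0.0, -1.0]]
ft_force: [0.4, -0.4, 0.5]
opening: 46.7
gripper_force: 0.0
```

{"fn": "servo_tool", "kwargs": {"targets": [[0,0,0,0,3.5,0,0.5],[0,0,0,0,3.5,0,0.5],[0,0,0,0,3.5,0,0.5],[0,0,0,0,3.5,0,0.5],[0,0,0,0,3.5,0,0.5],[0,0,0,0,3.5,0,0.5],[0,0,0,0,3.5,0,0.5],[0,0,0,0,3,0,0.5],[0,0,0,0,0,0,0.5],[0,0,0,0,0,0,0.5]]}}

```text
time: 13.5
ee_pos: [403.0, 405.1, 207.1]
tool_rot: [[-0.996, -0.093, -0.0], [-0.093, 0.996, 0.0], [0.0, 0.0, -1.0]]
ft_force: [0.2, -0.8, 0.7]
opening: 46.4
gripper_force: 0.0
```

```bash
python3 - <<'E'
from h import *
p=[541.9,-20.5,np.radians(4.92)]
b=[]
for n,(r0,r1,c0,c1) in dict(top=(180,250,200,315),side=(160,240,250,330)).items():
    a=read_camera(n)[r0:r1,c0:c1]; b.append(cv2.resize(a,(500,int(500*(r1-r0)/(c1-c0))),interpolation=cv2.INTER_CUBIC))
    print(n,(proj(n,tf(p,np.array([[-99,-9.3,85.]])))-[c0,r0])*500/(c1-c0)*.72)
cv2.imwrite("pics/c3.png",cv2.resize(np.vstack(b),None,fx=.72,fy=.72)); print(b[0].shape)
E
```

```text
top [[166.35523052 179.41889395]]
side [[244.82895297 138.80881595]]
(304, 500, 3)
```

View pics/c3.png

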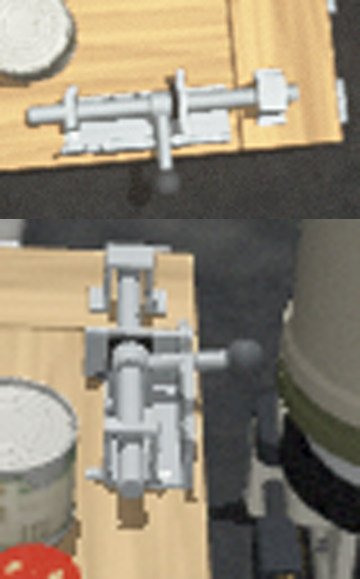

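The knob is at (167,181) in the top half and (243,136) within the side half. That matches the lowered, slid-across prediction, and the rod goes through the staple.

```bash
python3 -c "
from cell import job
print(job.close_job())"
```

```text
the job is handed in; nothing more can be done
None
```

The locker is bolted and the job is handed in at about 13.6 s: the bolt slid about 54 mm to the rubber stop, the final pictures show the handle down in the second notch and the rod through the staple, and the arm is clear; the verdict was not reported back.

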